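# Set the roller feeder's gate rod to its middle click and load a roller

## Task

The roller feeder's gate is locked with its rod pulled fully out. First push the rod in by its knob to the middle of its three clicks, let go of it so that it rests there, and then release the short roller, lying level, into the hopper along its long throat so that it falls through the open gate and lies in the loading well; leave the rod at the middle click and do not disturb the long roller, the mallet, the case handle or the bin.

Things in the scene. Friction and masses are not known exactly. Their poses are not given: they have to be found in the camera images.
- feeder: Fixed grey sheet-metal box, 170 mm (its x) by 140 mm (its y), 115 mm high, open on top as a hopper with bare aluminium slopes, on a dark foot plate 200 x 170 x 10 mm. Origin: centre of the underside, on the bench; z up; yaw within 0.25 rad of the world's axes. The gate rod comes out of its -y face (70 mm from the origin) at x = 0, 55 mm above the bench.
- rod (a joint): Travel of the gate rod along the feeder's +y (inward), m: 0 fully out (start, give or take 3 mm), 0.032 middle click, 0.064 fully in. Detent with these three rest positions: about 5 to 7 N, strongest 8 mm from a click, moves it from any of them. Past the ridges at 0.016 and 0.048 the rod snaps on by itself to the next click and rests within about 1.5 mm of it.
- knob_face (a point): Centre of the outer flat face of the black knob at the rod's end: a disc 44 mm in diameter, 14 mm thick, on a 12 mm steel rod, axis along the feeder's y, 55 mm above the bench; it moves with the rod. The face looks to the feeder's -y and stands 148 mm from the feeder's -y box face when out, 116 mm at the middle click, 84 mm when in.
- hopper_mouth (a point): Centre of the hopper's mouth at rim height, 115 mm above the bench; axes as the feeder's. The mouth is 162 mm (x) by 132 mm (y) and narrows straight below to a throat 104 mm (x) by 32 mm (y), 62 mm above the bench. Under the throat slides the gate; its 34 mm wide window stands under the throat only at the rod's middle click, else a roller stays on the gate.
- well_floor (a point): Centre of the loading well's floor, 10 mm above the bench, straight below the throat; axes as the feeder's. The well is 104 mm (x) by 32 mm (y), 42 mm deep below the gate. A roller lying in it has its centre 12 mm above this point, its length along the feeder's x.
- roller: The short roller: loose aluminium cylinder, 24 mm in diameter, 90 mm long, 0.10 to 0.17 kg. Origin at its centre, x along its length (y, z turn as it rolls). It lies level, its centre 33 mm above the bench, roughly along the world's y, on two wooden V supports, each 12 mm thick, 35 mm either side of its middle; under its middle is only a plate, top 6 mm above the bench.
- long_roller: Bystander: the same kind of roller but 150 mm long, on a similar cradle beside the first (which of the two stands nearer to the robot varies). Origin at its centre, x along its length.
- mallet: Bystander: hammer-like mallet 260 mm long lying on the bench beyond the feeder. Origin under its middle.
- case_handle: Bystander: steel case handle plate, 105 x 85 x 24 mm, lying flat near the robot on its right. Origin at the centre of its underside.
- rivet_bin: Bystander: blue open bin, 130 x 190 x 60 mm, far right. Origin at the centre of its underside.
There are look-alikes about, which are no part of the job. What is shaped like the roller but black, blue or orange is not meant.

How it is judged (in metres and radians):
On the way, in this order (a step that is already met when the one before it is completed fails the run):
1. the rod rests at its middle click, let go of (value of joint rod between 0.027 and 0.037 m and velocity of joint rod between -0.01 and 0.01 m/s and contact force between each of the arm, the fingers and feeder below 0.3 N), for 0.2 s.
2. the short roller lies in the loading well (z of roller in the frame of well_floor between 0.006 and 0.018 m and horizontal distance between roller and well_floor below 0.015 m), for 0.2 s.
At the end, for the whole second after the job is handed in: The rod rests within 5 mm of its middle click (joint 0.027 to 0.037 m) and the short roller lies still and released on the floor of the loading well (centre 6 to 18 mm above the floor, within 15 mm of the well's centre, along the feeder's x within 0.2 rad) (all of step 2 and value of joint rod between 0.027 and 0.037 m and angle between the x axis of roller and the x axis of feeder, either way round below 0.2 rad and linear speed of roller below 0.02 m/s and contact force between the fingers and roller below 0.1 N); the robot touches nothing.
It fails at once if the long roller is moved by more than 20 mm (distance of long_roller from where it was at the start of the episode above 0.02 m).
It fails at once if the mallet is moved by more than 20 mm (distance of mallet from where it was at the start of the episode above 0.02 m).
It fails at once if the case handle is moved by more than 20 mm (distance of case_handle from where it was at the start of the episode above 0.02 m).
It fails at once if the rivet bin is moved by more than 20 mm (distance of rivet_bin from where it was at the start of the episode above 0.02 m).
It also fails if it takes over 58 s, if anything falls off the work surface, if the arm or the gripper's body presses on something with over 40 N, if the wrist force passes 120 N, or if a joint passes its speed limit or range.

## Robot

A 6-joint arm with a two-finger parallel gripper is mounted at the origin on the work surface. World frame = base frame: x ahead of the robot, y to its left, z up, the work surface at z = 0. Lengths are in mm, angles in rad, forces in N, time in s.
With the tool pointing down it reaches from about 400 to 925 mm from the base axis. Payload 12.5 kg.
Tool frame: the origin (TCP) lies at the very end of the fingers, on their centre line; the grasp point (between the pads) lies 19 mm behind it; z points along the fingers, x is the direction in which the jaws open and shut, and the axes are right-handed (so a half turn about z gives the same grasp; the last joint's range is limited). The gripper opens to 95 mm and grips with 3 to 60 N. Pads are 20 mm wide; open, the fingers measure 119 mm over their backs; the gripper's body (75 mm by 180 mm) begins 59 mm behind the grasp point.
Start: joints at [-1.261, 0.491, 1.559, -0, 1.092, -0.106], TCP at [252.475, -571.754, 214.661] pointing down, gripper open.
Joint ranges: [-3.1, 3.1], [-0.84, 2.19], [0.05, 2.79], [-1.13, 4.28], [0.06, 2.93], [-2.69, 2.69]. Speed limits (rad/s): [2.22, 2.22, 2.79, 3.14, 3.14, 3.14].

## Interface

Orientations are given as [roll, pitch, yaw] about the fixed x, y, z axes, in that order (R = Rz(yaw) Ry(pitch) Rx(roll)).
In Python, from cell import env gives the robot as it stands.
- The arm moves only by the tool arm_command, never from a script. Its argument "motion" is one flat list of numbers, 7 for each row, row after row: the opening, from -1 (shut) to 1 (fully open), then the shift along the tool's x, y, z in mm, then the turn, a rotation vector about the tool's x, y, z in degrees. In form: [fingers, dx, dy, dz, rx, ry, rz, fingers, dx, dy, dz, rx, ry, rz, ...]. A call has 1 to 20 rows; each row is the pose to reach, as a shift and turn from the pose commanded when the call began, along the tool's axes at that moment; what a row does not reach only later rows make up. A row lasts 1/10 s, in which the tool goes at most 50 mm and 8.59 degrees, less where a joint would pass 70% of its speed; a pose out of reach is approached as far as the arm can. A call with a gripper value outside its range is refused whole. The fingers move at their own pace and stop on an object; the grip force is fixed at half the most. Time passes only in rows, so rows that repeat a pose let the fingers close. It gives the time, the measured TCP pose, the force and the opening at its end, in the units of the state.
- env.state(): the state, without advancing time (a new reading comes with each control period).
- env.read_camera(name): name is "scene" or "side" or "wrist"; returns (picture, depth): 400x640x3 uint8, red, green, blue; 400x640 float32, mm along the optical axis (not along the pixel's ray), 0 where there is no reading.
- env.calibration(name): a dict with "fx", "fy", "cx", "cy" (pixels), "distortion" ([k1, k2, p1, p2, k3] as OpenCV has them; the pictures are not rectified), "cam_to_world" (4x4, takes a point from camera to world coordinates). Camera axes: x right, y down, z forward; pixel columns grow to the right and rows downward; lengths in mm; the calibration is good to about 2 mm. A picture is of the moment at which its call begins: read the wrist's pose just before it. calibration takes no time and is no camera call; for the wrist camera it gives the pose at the moment of the call.
- env.job_done(): hands the job in, once; it reports no verdict.
Trained networks look in the newest picture that a camera, given by its name, has taken for a name from the list of things; names that differ only in an ending like _2 or _b are one class to them, and where a whole thing is asked for, a point or a joint stands for the part that bears it (a point fixed in the world has none). Each returns a list of dicts, best first, with "confidence" (0 to 1); they miss things now and then, are a little off and sometimes report something else, mostly with a low value. They report only what shows in the picture. A call takes as long as a camera call. They do not tell look-alikes from the thing itself.
- env.recognise(camera, label): "location" ([column, row] in pixels, amid what is visible of it).
- env.silhouettes(camera, label): "region" (400x640 bool, what is visible of it) and "location" ([column, row] in pixels, amid what is visible of it).
- env.spot_point(camera, label): "location" ([column, row] in pixels: a listed point, or the origin of a listed thing).
The state is a dict: "t": time; "joints": joint angles; "qvel": joint speeds; "tau": joint torques, N m; "eef_pos": TCP position; "tcp_rot": TCP orientation; "ft_force": force on the tool from outside, world axes, zero at the start; "moment": the same for the moment, N m; "opening": opening from 0.0 (shut) to 1.0 (fully open).
Only numpy, scipy, OpenCV 4.12 (cv2) and the standard library are available. Lean on these libraries where they do the work, as an engineer would, in place of code of your own. Each camera call takes 0.05 s, during which the arm holds its last target.

## Working session

There is one attempt and no reset: what is moved stays moved. The work goes in short steps, Python scripts to look and compute and a tool call to move; the robot and the scene stay as the last step left them, time stands still between calls to the robot, and variables do not carry over. Pictures are saved under pics/ and viewed, and the job is handed in when it is done.

Besides the shell and the picture viewer there is one more tool, called after ">>>" as a command line: name --argument value ..., lists and objects as JSON in quotes. arm_command: Moves the arm, as the interface text tells. Its arguments: {"type":"object","properties":{"motion":{"type":"array","items":{"type":"number"}}},"required":["motion"]}

```bash
ls; mkdir -p pics; cat > h.py <<'E'
import numpy as np, cv2
from cell import env
def cal(n):
    c=env.calibration(n); K=np.array([[c['fx'],0,c['cx']],[0,c['fy'],c['cy']],[0,0,1.]]); return K,np.array(c['distortion'],float),np.array(c['cam_to_world'],float)
def cloud(n,depth,c=None):
    K,D,T=c or cal(n)
    v,u=np.mgrid[0:400,0:640]
    p=cv2.undistortPointsIter(np.stack([u.ravel(),v.ravel()],1).astype(np.float64)[:,None],K,D,None,None,(3,20,1e-8))[:,0]
    z=depth.ravel().astype(float)
    P=np.c_[p*z[:,None],z]@T[:3,:3].T+T[:3,3]
    P[z==0]=np.nan
    return P.reshape(400,640,3)
def ray(n,uv,zw,c=None):
    K,D,T=c or cal(n)
    p=cv2.undistortPointsIter(np.array([[uv]],float),K,D,None,None,(3,20,1e-8))[0,0]
    d=T[:3,:3]@np.array([p[0],p[1],1]); o=T[:3,3]
    return o+d*(zw-o[2])/d[2]
def proj(n,P,c=None):
    K,D,T=c or cal(n)
    R=T[:3,:3].T; t=-R@T[:3,3]
    return cv2.projectPoints(np.array(P,float).reshape(-1,1,3),cv2.Rodrigues(R)[0],t,K,D)[0][:,0]
def save(n,img): cv2.imwrite('pics/'+n+'.png',img[...,::-1])
E
python3 - <<'E'
from h import *
print(env.state())
for n in('scene','side'):
    im,d=env.read_camera(n); save(n+'0',im); np.save(n+'_d.npy',d); np.save(n+'_im.npy',im)
    print(n,cal(n)[2][:3,3].round())
    for l in('feeder','roller','long_roller','knob_face','hopper_mouth','well_floor'):
        r=env.spot_point(n,l); print(n,l,[(np.round(x['location']),round(x['confidence'],2)) for x in r])
print(env.state()['t'])
E
```

```text
pics
{'t': 0.0, 'joints': array([-1.26061290e+00,  4.91557983e-01,  1.55947993e+00, -3.11045327e-05,
        1.09171062e+00, -1.05603895e-01]), 'qvel': array([ 0.00068823, -0.0001307 ,  0.00023223,  0.00142788, -0.00103561,
       -0.00105525]), 'tau': array([ 2.19441237e-03, -6.12629628e+01, -2.58182073e+01,  6.94095762e-02,
        4.81126865e-02, -9.32708622e-05]), 'eef_pos': array([ 252.37490165, -571.49222836,  214.05223661]), 'tcp_rot': array([-3.14149825e+00,  1.15234930e-03, -1.15499459e+00]), 'ft_force': array([0.61694906, 0.21584749, 0.29604958]), 'moment': array([-0.01874   , -0.01658777,  0.01280991]), 'opening': 0.9991961295148798}
scene [1168. -673. 1294.]
scene feeder [(array([292., 229.]), 0.71)]
scene roller [(array([353., 159.]), 0.71), (array([310., 170.]), 0.69), (array([324., 148.]), 0.57), (array([389., 151.]), 0.54), (array([357., 134.]), 0.47)]
scene long_roller [(array([376., 185.]), 0.59)]
scene knob_face [(array([236., 250.]), 0.8)]
scene hopper_mouth [(array([290., 207.]), 0.91)]
scene well_floor [(array([291., 226.]), 0.85), (array([352., 160.]), 0.15)]
side [ 342. 1122.  884.]
side feeder [(array([335., 208.]), 0.86)]
side roller [(array([286., 339.]), 0.92), (array([333., 294.]), 0.88), (array([358., 347.]), 0.81), (array([387., 303.]), 0.78), (array([368., 265.]), 0.71)]
side long_roller [(array([277., 277.]), 0.65)]
side knob_face [(array([360., 160.]), 0.71)]
side hopper_mouth [(array([337., 178.]), 0.74)]
side well_floor [(array([336., 204.]), 0.65)]
0.7
```

View pics/scene0.png

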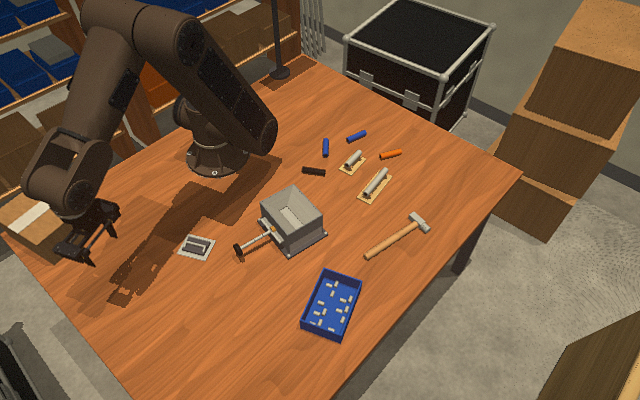

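View pics/side0.png

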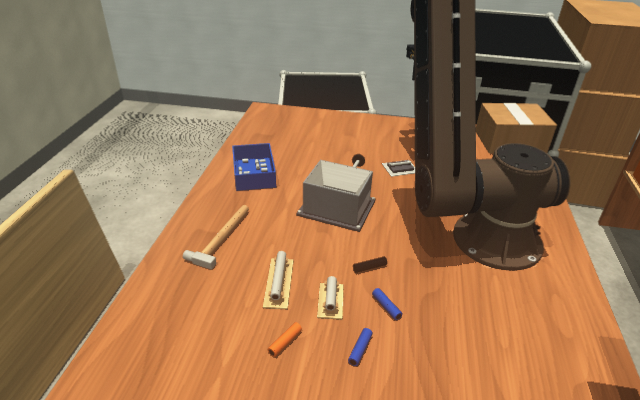

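The scene picture shows the feeder (mouth at 290,207), its knob at (236,250), the aluminium short roller at (352,160) and the long roller at (376,185). The side picture shows the short roller at (331,294). The blue, black and orange cylinders are look-alikes. Next I measure.

```bash
python3 - <<'E'
from h import *
pts={'scene':dict(knob_face=((236,250),55),hopper_mouth=((290,207),115),well=((291,226),10),roller=((352,160),33),longr=((376,185),33)),
'side':dict(knob_face=((360,160),55),hopper_mouth=((337,178),115),roller=((333,294),33),longr=((277,277),33))}
for n in pts:
    for l,(uv,z) in pts[n].items(): print(n,l,ray(n,uv,z).round(1))
for n in('scene','side'):
    P=cloud(n,np.load(n+'_d.npy'))
    im=np.load(n+'_im.npy')
    hm=ray(n,pts[n]['hopper_mouth'][0],115)
    m=(abs(P[...,2]-115)<5)&(np.hypot(P[...,0]-hm[0],P[...,1]-hm[1])<140)
    r=cv2.minAreaRect(P[m][:,:2].astype(np.float32)); print(n,'rim',m.sum(),r)
    for l in('roller','longr'):
        c=ray(n,pts[n][l][0],33)
        m=(P[...,2]>34)&(P[...,2]<60)&(np.hypot(P[...,0]-c[0],P[...,1]-c[1])<(70 if l=='roller' else 90))
        Q=P[m]; print(n,l,m.sum(),cv2.minAreaRect(Q[:,:2].astype(np.float32)),Q.mean(0),Q.max(0))
        m2=(P[...,2]>4)&(P[...,2]<60)&(np.hypot(P[...,0]-c[0],P[...,1]-c[1])<(70 if l=='roller' else 90))
        print(cv2.minAreaRect(P[m2][:,:2].astype(np.float32)))
    k=ray(n,pts[n]['knob_face'][0],55)
    m=(P[...,2]>25)&(np.hypot(P[...,0]-k[0],P[...,1]-k[1])<35)&(im.max(-1)<70)
    Q=P[m];print('knob',m.sum(),Q.mean(0),Q.min(0),Q.max(0))
E
```

```text
scene knob_face [ 430.  -267.6   55. ]
scene hopper_mouth [469.1 -54.4 115. ]
scene well [469.5 -57.2  10. ]
scene roller [433.7 317.2  33. ]
scene longr [582.3 278.7  33. ]
side knob_face [ 424.8 -261.1   55. ]
side hopper_mouth [474.2 -44.8 115. ]
side roller [424.9 332.8  33. ]
side longr [569.7 304.6  33. ]
scene rim 406 ((472.7645263671875, -56.236328125), (143.47315979003906, 175.8546905517578), 79.49686431884766)
scene roller 114 ((431.88092041015625, 325.508544921875), (24.821123123168945, 96.73700714111328), 7.100839614868164) [433.63272718 322.27864699  42.812791  ] [450.17542934 373.63926963  52.33552133]
((432.1284484863281, 314.90130615234375), (131.1370086669922, 123.7872314453125), 27.372201919555664)
scene longr 201 ((569.9906005859375, 289.87298583984375), (25.000804901123047, 151.52320861816406), 6.967951774597168) [571.62298219 286.57337955  42.59796194] [589.06138138 365.76051362  52.07746353]
((579.6712646484375, 278.7244873046875), (172.60623168945312, 170.2835235595703), 47.717044830322266)
knob 65 [ 439.22327091 -266.92932354   67.71881231] [ 419.58479426 -272
[... 214 characters left out ...]
7031, 329.1054382324219), (23.678491592407227, 95.42036437988281), 6.527448654174805) [430.51755922 334.30802511  42.29251558] [447.07866165 377.01898868  49.10578884]
((422.67352294921875, 336.379638671875), (131.1661834716797, 125.06382751464844), 66.6485824584961)
side longr 422 ((569.4052124023438, 294.15625), (23.63418960571289, 153.8373260498047), 7.886879920959473) [567.43209756 301.74799912  42.32728734] [588.55554509 370.53762687  48.41432876]
((564.9608154296875, 300.30670166015625), (155.51742553710938, 165.61195373535156), 53.806400299072266)
knob 77 [ 429.25820701 -254.17581827   60.90682354] [ 411.12803996 -262.11551802   37.32539587] [ 448.38458584 -247.17248023   80.50226025]
```

>>> arm_command --motion '[-1, -55, -86, 0, 0, 0, -18, -1, -110, -172, 0, 0, 0, -36, -1, -163, -258, 0, 0, 0, -55.3, -1, -163, -258, 0, 0, 0, -55.3, -1, -163, -258, 0, 0, 0, -55.3, -1, -163, -258, 0, 0, 0, -55.3, -1, -163, -258, 0, 0, 0, -55.3, -1, -163, -258, 0, 0, 0, -55.3, -1, -163, -258, 0, 0, 0, -55.3, -1, -163, -258, 0, 0, 0, -55.3]'

```text
t: 1.7
eef_pos: [422.2, -319.3, 214.6]
tcp_rot: [3.141, 0.0, -0.193]
ft_force: [0.1, -0.4, 0.1]
opening: 0.218
```

```bash
python3 - <<'E'
from h import *
s=env.state(); c=cal('wrist'); im,d=env.read_camera('wrist'); save('w1',im)
r=env.spot_point('wrist','knob_face'); print([(x['location'],x['confidence']) for x in r])
for x in r[:2]: print(ray('wrist',x['location'],55,c))
im2,d2=env.read_camera('scene'); save('s1',im2)
print(s['t'],s['eef_pos'],s['tcp_rot'],s['ft_force'],s['opening'],s['joints'].round(2))
P=cloud('wrist',d,c); np.savez('w1.npz',P=P,im=im)
m=(P[...,2]>20)&(P[...,2]<90)&(im.max(-1)<60)
print(m.sum())
Q=P[m]; 
if len(Q): print(Q.min(0),Q.max(0),np.median(Q,0))
E
```

```text
[([321.2, 134.1], 0.75)]
[ 434.12962151 -268.95660282   55.        ]
1.7 [ 422.15445865 -319.30668459  214.59290122] [ 3.14144560e+00  1.36626697e-05 -1.92865178e-01] [ 0.07530389 -0.40567128  0.12526467] 0.21817791023442593 [-0.77  0.36  1.79 -0.    0.99 -0.58]
634
[ 413.32041264 -271.82846035   63.06838026] [ 455.60165877 -252.74959493   79.66006882] [ 434.14916162 -262.42247923   74.51228969]
```

View pics/w1.png

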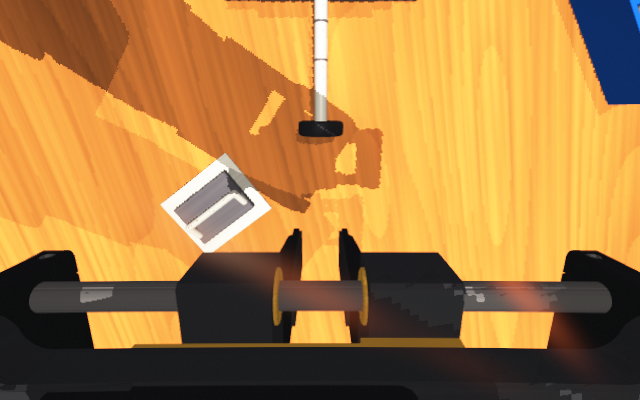

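```bash
python3 - <<'E'
from h import *
z=np.load('w1.npz'); P=z['P'];im=z['im']
m=(P[...,2]>60)&(P[...,2]<90)&(im.max(-1)<60)
print(cv2.minAreaRect(P[m][:,:2].astype(np.float32)))
m=(abs(P[...,2]-115)<4); print(m.sum(), P[m].min(0) if m.any() else '')
# rod: bright points z 50..65 between knob and box
m=(P[...,2]>50)&(P[...,2]<66)&(im.min(-1)>90)&(P[...,1]>-250)&(P[...,1]<-130)
Q=P[m]; print(m.sum(),Q.mean(0),cv2.fitLine(Q[:,:2].astype(np.float32),cv2.DIST_HUBER,0,.01,.01).ravel())
E
```

```text
((434.55029296875, -262.59942626953125), (13.89316463470459, 41.43572235107422), 79.059814453125)
0 
1558 [ 447.23434947 -200.04610142   60.36990504] [ 1.8901823e-01  9.8197359e-01  4.4719351e+02 -2.0029163e+02]
```

The knob's centre is at (434.5, -262.6) and its axis has yaw -0.19, which agrees with the feeder's rim. The knob shows at (321,129) in the wrist picture, in line with the fingers. Next I go down and approach.

>>> arm_command --motion '[-1, 1, 0, 45, 0, 0, 0, -1, 1, 0, 90, 0, 0, 0, -1, 1, 0, 135, 0, 0, 0, -1, 1, 0, 170, 0, 0, 0, -1, 1, 0, 170, 0, 0, 0, -1, 1, -15, 170, 0, 0, 0, -1, 1, -30, 170, 0, 0, 0, -1, 1, -35, 170, 0, 0, 0, -1, 1, -35, 170, 0, 0, 0]'

```text
t: 2.75
eef_pos: [431.0, -283.4, 46.1]
tcp_rot: [3.14, -0.002, -0.188]
ft_force: [-0.5, -0.0, -0.3]
opening: 0.003
```

```bash
python3 - <<'E'
from h import *
s=env.state(); im,d=env.read_camera('wrist'); save('w2',im)
print(s['t'],s['eef_pos'],s['ft_force'],s['opening'])
E
```

```text
2.75 [ 430.9844522  -283.43219239   46.06603346] [-0.45933475 -0.03367062 -0.27577737] 0.0028158417521067392
```

View pics/w2.png

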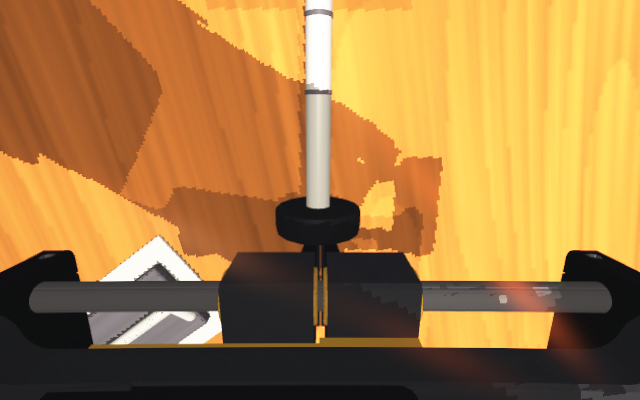

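The shut fingers stand just in front of the knob, which is at (318,220) in the picture. Now a slow push.

>>> arm_command --motion '[-1, 0, -2, 0, 0, 0, 0, -1, 0, -4, 0, 0, 0, 0, -1, 0, -6, 0, 0, 0, 0, -1, 0, -8, 0, 0, 0, 0, -1, 0, -10, 0, 0, 0, 0, -1, 0, -12, 0, 0, 0, 0]'

```text
t: 3.4
eef_pos: [432.7, -273.2, 44.9]
tcp_rot: [3.141, -0.001, -0.19]
ft_force: [-3.3, -5.8, 4.3]
opening: 0.005
```

>>> arm_command --motion '[-1, 0, -2, 0, 0, 0, 0, -1, 0, -4, 0, 0, 0, 0, -1, 0, -6, 0, 0, 0, 0, -1, 0, -8, 0, 0, 0, 0, -1, 0, -10, 0, 0, 0, 0, -1, 0, -12, 0, 0, 0, 0, -1, 0, -13, 0, 0, 0, 0, -1, 0, -13, 0, 0, 0, 0]'

```text
t: 4.2
eef_pos: [435.0, -259.4, 44.6]
tcp_rot: [-3.141, 0.0, -0.19]
ft_force: [-0.6, -0.6, 0.4]
opening: 0.004
```

```bash
python3 - <<'E'
from h import *
s=env.state(); im,d=env.read_camera('wrist'); save('w3',im)
print(s['t'],s['eef_pos'],s['ft_force'],s['opening'])
E
```

```text
4.2 [ 434.959657   -259.43055927   44.57372222] [-0.57024609 -0.64161111  0.39733238] 0.00448399703176514
```

View pics/w3.png

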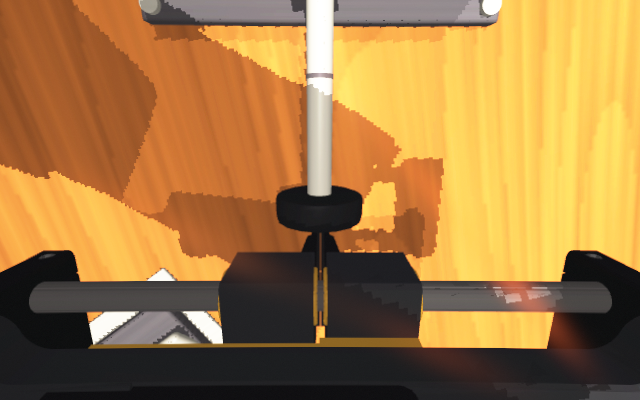

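The knob has snapped ahead, and a gap to the fingers shows at (320,240). I back off, rise and measure.

>>> arm_command --motion '[-1, 0, 20, 0, 0, 0, 0, -1, 0, 40, -20, 0, 0, 0, -1, 0, 55, -70, 0, 0, 0, -1, 0, 55, -120, 0, 0, 0, -1, 0, 55, -170, 0, 0, 0, -1, 0, 55, -170, 0, 0, 0, -1, 0, 55, -170, 0, 0, 0]'

```text
t: 4.95
eef_pos: [424.7, -313.9, 215.5]
tcp_rot: [3.14, -0.002, -0.19]
ft_force: [-0.1, 0.2, -0.3]
opening: 0.002
```

```bash
python3 - <<'E'
from h import *
s=env.state(); c=cal('wrist'); im,d=env.read_camera('wrist'); save('w4',im)
print(s['t'],s['eef_pos'],s['tcp_rot'],s['ft_force'],s['opening'])
P=cloud('wrist',d,c)
m=(P[...,2]>60)&(P[...,2]<90)&(im.max(-1)<60)
print(cv2.minAreaRect(P[m][:,:2].astype(np.float32)))
m=(abs(P[...,2]-55)<60)&(P[...,2]>20)&(P[...,1]>-200)
Q=P[m]; print(len(Q))
for lo in range(10,120,10):
  q=Q[(Q[:,2]>lo)&(Q[:,2]<=lo+10)]; print(lo,len(q))
E
```

```text
4.95 [ 424.65342576 -313.85515795  215.54321157] [ 3.14022687e+00 -2.08687758e-03 -1.89974368e-01] [-0.05222745  0.19616729 -0.27859699] 0.0024666229083719396
((439.4868469238281, -232.25843811035156), (13.250173568725586, 39.90424728393555), 78.91435241699219)
1101
10 0
20 91
30 83
40 45
50 323
60 559
70 0
80 0
90 0
100 0
110 0
```

View pics/w4.png

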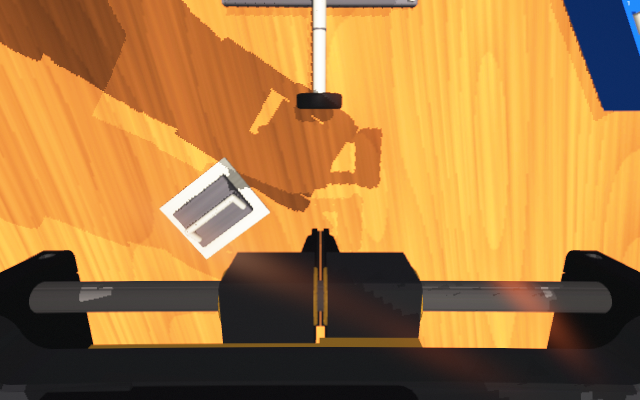

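The knob moved 30.7 mm, so the rod rests at the middle click. On the way to the roller I look into the hopper from the wrist camera.

>>> arm_command --motion '[0.2, 0, -30, -30, 0, 0, 0, 0.2, 0, -75, -60, 0, 0, 0, 0.2, 0, -120, -60, 0, 0, 0, 0.2, 0, -165, -60, 0, 0, 0, 0.2, 0, -177, -60, 0, 0, 0, 0.2, 0, -177, -60, 0, 0, 0, 0.2, 0, -177, -60, 0, 0, 0]'

```text
t: 5.7
eef_pos: [457.9, -140.5, 273.6]
tcp_rot: [-3.142, 0.002, -0.189]
ft_force: [0.6, 0.5, -0.1]
opening: 0.534
```

```bash
python3 - <<'E'
from h import *
s=env.state(); c=cal('wrist'); im,d=env.read_camera('wrist'); save('w5',im)
for l in('hopper_mouth','well_floor'):
  r=env.spot_point('wrist',l); print(l,[(x['location'],x['confidence'],ray('wrist',x['location'],115 if l[0]=='h' else 10,c).round(1)) for x in r])
print(s['t'],s['eef_pos'],s['tcp_rot'],s['ft_force'],s['opening'])
P=cloud('wrist',d,c); np.savez('w5.npz',P=P,im=im)
fx=np.array([.982,-.189]);fy=np.array([.189,.982]);C=np.array([473.3,-56.5])
q=(P[...,:2]-C); X=q@fx; Y=q@fy; Z=P[...,2]
m=(abs(Z-115)<4)&(abs(X)<110)&(abs(Y)<100)
print('rim',m.sum(),cv2.minAreaRect(P[m][:,:2].astype(np.float32)),X[m].min(),X[m].max(),Y[m].min(),Y[m].max())
m=(Z<58)&(Z>0)&(abs(X)<60)&(abs(Y)<40)
print('throat',m.sum(),np.percentile(X[m],[1,99]),np.percentile(Y[m],[1,99]),np.percentile(Z[m],[1,25,50,75,99]))
# slopes cross: Y extents of surface near height 75
for zz in(70,80,90,100):
  m=(abs(Z-zz)<2)&(abs(X)<35)&(abs(Y)<66); a=Y[m]; print(zz,np.median(a[a>0]) if (a>0).any() else None,np.median(a[a<0]) if (a<0).any() else None)
  m=(abs(Z-zz)<2)&(abs(Y)<12)&(abs(X)<81); a=X[m]; print('  x',np.median(a[a>0]) if (a>0).any() else None,np.median(a[a<0]) if (a<0).any() else None)
E
```

```text
hopper_mouth [([317.4, 100.4], 0.96, array([471.8, -58. , 115. ]))]
well_floor [([319.5, 101.2], 0.94, array([473.6, -56.5,  10. ]))]
5.7 [ 457.85864918 -140.49091493  273.61377849] [-3.14155385e+00  1.71463354e-03 -1.89433868e-01] [ 0.61263403  0.51497434 -0.09939655] 0.5340775760726554
rim 5595 ((475.1949157714844, -56.08032989501953), (140.2257080078125, 170.93618774414062), 78.75518798828125) -83.83621869019944 87.10481227503627 -69.7062104264215 70.87287041698787
throat 2807 [-51.70976937  54.73785431] [-15.38275294  16.82448978] [ 8.65166166 10.08184188 10.76659323 12.13058647 49.4750297 ]
70 23.405712637824365 -22.432872850485353
  x 58.2322741224157 -54.92019360687325
80 33.024497265755514 -31.680000998153375
  x 63.560168241864 -60.539098590855474
90 42.070241740571035 -41.44545384069989
  x 69.00865888851726 -65.76311532290785
100 51.899738399078956 -50.88945887208574
  x 74.5994285888824 -71.1483149620331
```

View pics/w5.png

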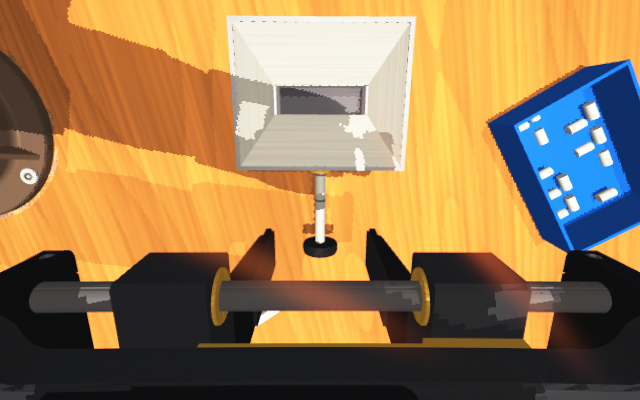

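The gate window is open: the floor reads z = 10.7 through the throat at (320,100). The feeder's centre is (475, -56) and its yaw -0.193. Now to the roller.

>>> arm_command --motion '[0.2, -11, -45, 0, 0, 0, -2, 0.2, -22, -90, 0, 0, 0, -4, 0.2, -33, -135, 0, 0, 0, -6, 0.2, -44, -180, 0, 0, 0, -8, 0.2, -55, -225, 10, 0, 0, -10, 0.2, -66, -270, 20, 0, 0, -12, 0.2, -77, -315, 30, 0, 0, -15, 0.2, -88, -360, 40, 0, 0, -17.5, 0.2, -91, -383, 40, 0, 0, -17.5, 0.2, -91, -383, 40, 0, 0, -17.5, 0.2, -91, -383, 40, 0, 0, -17.5]'

```text
t: 6.95
eef_pos: [441.2, 252.8, 234.2]
tcp_rot: [3.141, 0.001, 0.115]
ft_force: [-0.4, -0.4, -0.6]
opening: 0.6
```

```bash
python3 - <<'E'
from h import *
s=env.state(); c=cal('wrist'); im,d=env.read_camera('wrist'); save('w6',im)
r=env.silhouettes('wrist','roller'); 
print(s['t'],s['eef_pos'],s['tcp_rot'],s['ft_force'],s['opening'])
P=cloud('wrist',d,c); np.savez('w6.npz',P=P,im=im)
for x in r:
  g=x['region']; Q=P[g]; Q=Q[np.isfinite(Q[:,0])]; Q=Q[Q[:,2]>25]
  if len(Q)>20: print(np.round(x['location']),round(x['confidence'],2),len(Q),cv2.minAreaRect(Q[:,:2].astype(np.float32)),np.percentile(Q,99,0))
Z=P[...,2]; m=(Z>36)&(Z<60)&(np.hypot(P[...,0]-431,P[...,1]-327)<75)
print(m.sum(),cv2.minAreaRect(P[m][:,:2].astype(np.float32)),P[m].mean(0),P[m][:,2].max(),cv2.fitLine(P[m][:,:2].astype(np.float32),cv2.DIST_HUBER,0,.01,.01).ravel())
E
```

```text
6.95 [441.17253751 252.76439768 234.23057129] [3.14108945e+00 6.20742618e-04 1.15491636e-01] [-0.35711197 -0.38202584 -0.55230824] 0.5998605253446154
[320. 107.] 0.94 1992 ((432.58245849609375, 327.51568603515625), (26.16408920288086, 89.10626220703125), 6.594516277313232) [448.5561073  371.14058068  46.30755743]
[199. 101.] 0.88 115 ((299.175048828125, 316.25042724609375), (9.203245162963867, 89.16687774658203), 40.97309112548828) [327.88346518 349.00366719  26.28224827]
[394.  17.] 0.81 27 ((498.0514221191406, 434.240478515625), (19.186019897460938, 5.347618103027344), 65.51151275634766) [503.63015452 442.79729468  26.38118902]
[242. 219.] 0.56 48 ((349.15118408203125, 187.34349060058594), (82.64485168457031, 8.73121166229248), 30.933673858642578) [383.08800972 208.65288325  26.49869923]
[246.  12.] 0.56 23 ((339.04522705078125, 416.4915466308594), (17.146331787109375, 8.004497528076172), 79.69562530517578) [344.13976905 424.46832351  26.22774692]
1887 ((433.2038879394531, 327.5875549316406), (24.198442459106445, 89.10626220703125), 6.594516754150391) [433.11507506 329.37860215  43.06971749] 47.42265983349853 [ 1.1669234e-01 -9.9316812e-01  4.3305695e+02  3.2924399e+02]
```

View pics/w6.png

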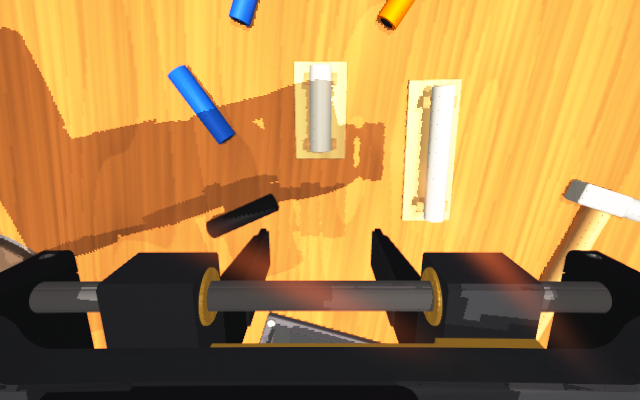

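The aluminium short roller shows at (320,107): its centre is (433.2, 327.5) and its axis is in line with the tool's y. I go down and grip.

>>> arm_command --motion '[0.2, 0.5, -40, 15, 0, 0, 0, 0.2, 0.5, -75, 40, 0, 0, 0, 0.2, 0.5, -75, 85, 0, 0, 0, 0.2, 0.5, -75, 130, 0, 0, 0, 0.2, 0.5, -75, 170, 0, 0, 0, 0.2, 0.5, -75, 200, 0, 0, 0, 0.2, 0.5, -75, 218, 0, 0, 0, 0.2, 0.5, -75, 218, 0, 0, 0, 0.2, 0.5, -75, 218, 0, 0, 0]'

```text
t: 7.95
eef_pos: [433.4, 327.2, 17.2]
tcp_rot: [3.142, -0.0, 0.114]
ft_force: [0.6, -0.9, 0.8]
opening: 0.602
```

>>> arm_command --motion '[-1, 0, 0, 0, 0, 0, 0, -1, 0, 0, 0, 0, 0, 0, -1, 0, 0, 0, 0, 0, 0, -1, 0, 0, 0, 0, 0, 0, -1, 0, 0, 0, 0, 0, 0, -1, 0, 0, 0, 0, 0, 0, -1, 0, 0, 0, 0, 0, 0, -1, 0, 0, 0, 0, 0, 0]'

```text
t: 8.75
eef_pos: [432.4, 328.0, 16.8]
tcp_rot: [3.141, 0.0, 0.116]
ft_force: [-3.6, -0.2, 5.4]
opening: 0.243
```

>>> arm_command --motion '[-1, 0, 0, -15, 0, 0, 0, -1, 0, 0, -50, 0, 0, 0, -1, 0, 0, -95, 0, 0, 0, -1, 0, 0, -140, 0, 0, 0, -1, 0, 0, -180, 0, 0, 0, -1, 0, 0, -200, 0, 0, 0, -1, 0, 0, -200, 0, 0, 0, -1, 0, 0, -200, 0, 0, 0]'

```text
t: 9.55
eef_pos: [432.4, 327.7, 215.8]
tcp_rot: [3.141, 0.0, 0.116]
ft_force: [-0.0, 0.0, -2.9]
opening: 0.247
```

>>> arm_command --motion '[-1, 0, 20, 0, 0, 0, -4, -1, 0, 55, 0, 0, 0, -10, -1, 0, 90, 0, 0, 0, -17, -1, -1, 125, 0, 0, 0, -24, -1, -1, 160, 0, 0, 0, -31, -1, -1, 195, 0, 0, 0, -38, -1, -1, 230, 0, 0, 0, -45, -1, -2, 265, 0, 0, 0, -52, -1, -2, 300, 0, 0, 0, -59, -1, -2, 335, 0, 0, 0, -65, -1, -2, 365, 0, 0, 0, -70, -1, -2, 386, 0, 0, 0, -72.3, -1, -2, 386, 0, 0, 0, -72.3, -1, -2, 386, 0, 0, 0, -72.3, -1, -2, 386, 0, 0, 0, -72.3]'

```text
t: 11.05
eef_pos: [474.8, -54.9, 215.8]
tcp_rot: [-3.14, -0.0, 1.377]
ft_force: [-0.0, 0.8, -1.5]
opening: 0.246
```

```bash
python3 - <<'E'
from h import *
s=env.state(); print(s['t'],s['eef_pos'],s['tcp_rot'],s['ft_force'],s['opening'],s['joints'].round(2))
P={}
for n in('wrist','scene','side'):
    c=cal(n); im,d=env.read_camera(n); save(n+'7',im); np.savez(n+'7.npz',P=cloud(n,d,c),im=im)
    save(n+'7z',cv2.resize(im[100:300,220:480],None,fx=3,fy=3)) if n!='wrist' else 0
    r=env.silhouettes(n,'roller')
    for x in r: 
        Q=np.load(n+'7.npz')['P'][x['region']];Q=Q[np.isfinite(Q[:,0])]
        Q=Q[(abs(Q[:,2]-235)<25)&(np.hypot(Q[:,0]-475,Q[:,1]+56)<60)]
        print(n,np.round(x['location']),round(x['confidence'],2),len(Q),cv2.minAreaRect(Q[:,:2].astype(np.float32)) if len(Q)>10 else '', Q.mean(0) if len(Q) else '')
E
```

```text
11.05 [474.84848046 -54.90004117 215.8170293 ] [-3.13998286e+00 -1.49950053e-04  1.37726009e+00] [-0.01127186  0.77393611 -1.47523943] 0.2458150949483488 [-0.25  0.28  1.9   0.    0.96 -1.63]
wrist [539.  26.] 0.82 0  
wrist [320. 238.] 0.66 6465 ((475.5328674316406, -54.68928146362305), (24.289281845092773, 89.86848449707031), 78.70211029052734) [465.42823301 -52.68832857 241.36895207]
scene [313. 169.] 0.65 0  
scene [250. 241.] 0.64 0  
scene [391. 148.] 0.5 0  
scene [355. 134.] 0.42 0  
side [357. 343.] 0.97 0  
side [285. 339.] 0.8 0  
side [388. 304.] 0.78 0  
side [348. 144.] 0.62 173 ((473.4274597167969, -49.7059211730957), (23.94263458251953, 90.15538787841797), 79.01299285888672) [471.1233253  -45.25253476 237.44845195]
side [368. 261.] 0.58 0
```

View pics/wrist7.png

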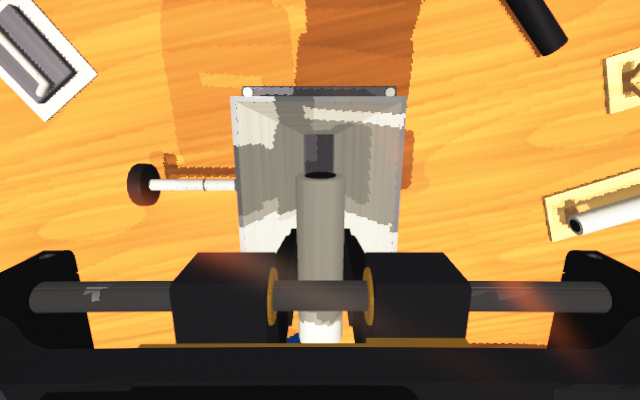

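View pics/side7z.png

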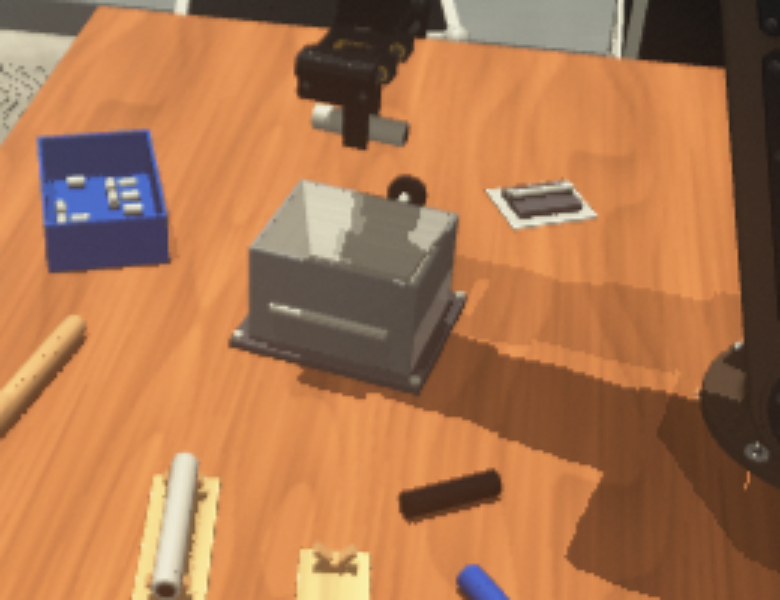

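```bash
python3 - <<'E'
from h import *
z=np.load('wrist7.npz'); P=z['P'];im=z['im']
m=(abs(P[...,0]-475)<60)&(abs(P[...,1]+55)<60)&(P[...,2]>215)&(P[...,2]<260)&(im.min(-1)>120)
v,u=np.nonzero(m); print(u.min(),u.max(),v.min(),v.max())
# tilt along axis: top ridge height vs axial coordinate
a=(P[m][:,:2]-[475,-55])@[.982,-.19]; 
for lo in range(-50,50,10):
    k=(a>lo)&(a<=lo+10)
    if k.sum()>20: print(lo,k.sum(),np.percentile(P[m][k][:,2],97).round(1))
E
```

```text
276 364 176 342
-50 322 244.7
-40 877 244.8
-30 849 244.6
-20 853 244.8
-10 730 244.7
0 434 244.5
20 406 244.8
30 710 244.6
40 191 244.1
```

```bash
python3 - <<'E'
from h import *
z=np.load('wrist7.npz'); P=z['P']
fx=np.array([.981,-.193]);fy=np.array([.193,.981]);C=np.array([475.1,-56.2])
q=(P[...,:2]-C); X=q@fx; Y=q@fy; Z=P[...,2]
m=(Z<58)&(Z>0)&(abs(X)<60)&(abs(Y)<40); print('throat',m.sum(),np.percentile(X[m],[1,99]),np.percentile(Y[m],[1,99]))
for zz in(80,90,100,110):
  m=(abs(Z-zz)<2)&(X<-20)&(X>-81+0)&(abs(Y)<66)
  # slopes in y: limit to x inside mouth slope edges
  m&=(X>-50); a=Y[m]; print(zz,m.sum(),np.median(a[a>0]) if (a>0).any() else None,np.median(a[a<0]) if (a<0).any() else None)
  m=(abs(Z-zz)<2)&(abs(Y)<12)&(abs(X)<83); a=X[m]; print('  x',np.median(a[a>0]) if (a>0).any() else None,np.median(a[a<0]) if (a<0).any() else None)
m=(abs(Z-115)<3)&(abs(X)<100)&(abs(Y)<85); print(Y[m].min(),Y[m].max(),X[m].min(),X[m].max())
m=(abs(Z-115)<2)&(abs(X)<60); a=Y[m]; print(np.median(a[a>40]),np.median(a[a<-40]))
E
```

```text
throat 1271 [-48.47532364  -6.16412973] [-17.21103073  16.81035946]
80 283 32.98302540270143 -33.187639014907674
  x None -62.00011657804139
90 333 42.29444692566105 -42.659429483859455
  x None -67.51228434421664
100 352 51.83854869604401 -51.84557590880108
  x None -72.63387530837511
110 379 61.099922460138906 -61.289448399411214
  x None -78.12939452070842
-70.48849089241219 70.46595382528712 -84.9047915559193 48.83727281754212
66.88488799308678 -66.97273823618445
```

Roller held level, in line with and over the throat; the sag/offset is about 1.5 mm along the feeder's y, which I correct while going down.

>>> arm_command --motion '[-1, -1.5, 0, 30, 0, 0, 0, -1, -1.5, 0, 65, 0, 0, 0, -1, -1.5, 0, 100, 0, 0, 0, -1, -1.5, 0, 120, 0, 0, 0, -1, -1.5, 0, 130, 0, 0, 0, -1, -1.5, 0, 134, 0, 0, 0, -1, -1.5, 0, 134, 0, 0, 0, -1, -1.5, 0, 134, 0, 0, 0, -1, -1.5, 0, 134, 0, 0, 0]'

```text
t: 12.25
eef_pos: [475.4, -57.3, 83.5]
tcp_rot: [3.14, 0.0, 1.378]
ft_force: [-0.3, 0.3, -0.9]
opening: 0.245
```

```bash
python3 - <<'E'
from h import *
s=env.state(); print(s['t'],s['eef_pos'],s['tcp_rot'],s['ft_force'],s['opening'])
im,d=env.read_camera('wrist'); save('w8',im)
q=np.array(s['eef_pos'][:2])-[475.1,-56.2]; print(q@[.981,-.193],q@[.193,.981])
E
```

```text
12.25 [475.40656601 -57.25411671  83.50655013] [3.13984462e+00 1.92526374e-04 1.37750686e+00] [-0.28608016  0.28759896 -0.93531991] 0.24450212974452026
0.5041857847807321 -0.9749212513654754
```

View pics/w8.png

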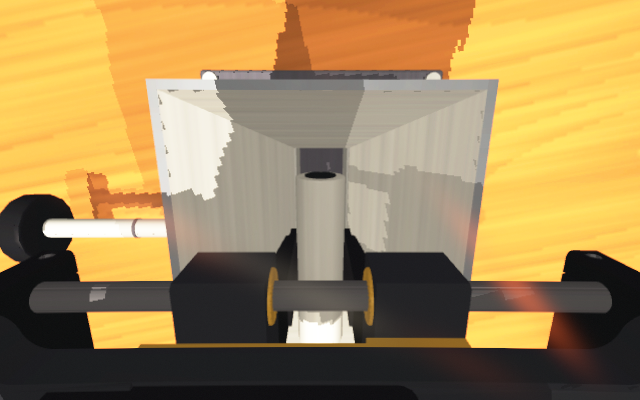

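Roller (column 320) sits over the throat (columns 299–345). I add a small shift and release.

>>> arm_command --motion '[-1, 0.7, 0, 2, 0, 0, 0, -1, 0.7, 0, 2, 0, 0, 0, -0.25, 0.7, 0, 2, 0, 0, 0, -0.25, 0.7, 0, 2, 0, 0, 0, -0.25, 0.7, 0, 2, 0, 0, 0, -0.25, 0.7, 0, 2, 0, 0, 0, -0.25, 0.7, 0, 2, 0, 0, 0]'

```text
t: 13.0
eef_pos: [475.1, -56.5, 80.6]
tcp_rot: [3.142, 0.0, 1.377]
ft_force: [0.2, -0.6, 0.1]
opening: 0.375
```

```bash
python3 - <<'E'
from h import *
s=env.state(); print(s['t'],s['eef_pos'],s['tcp_rot'],s['ft_force'],s['opening'])
im,d=env.read_camera('wrist'); save('w9',im)
E
```

```text
13.0 [475.10712499 -56.52284821  80.64582307] [3.14156222e+00 8.16736809e-05 1.37739670e+00] [ 0.21696775 -0.56646106  0.11573107] 0.37518442598158785
```

View pics/w9.png

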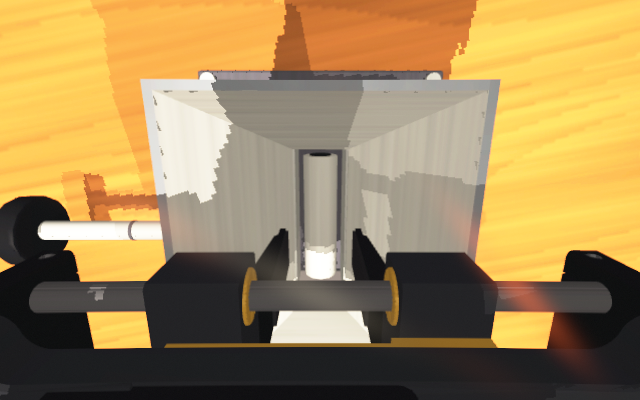

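The roller has dropped into the well, at (320,215) between the fingers. I rise straight up, then shift away for a clear view.

>>> arm_command --motion '[-0.25, 0, 0, -15, 0, 0, 0, -0.25, 0, 0, -50, 0, 0, 0, -0.25, 0, 0, -95, 0, 0, 0, -0.25, 0, 0, -140, 0, 0, 0, -0.25, 0, 30, -180, 0, 0, 0, -0.25, 0, 70, -190, 0, 0, 0, -0.25, 0, 85, -190, 0, 0, 0, -0.25, 0, 85, -190, 0, 0, 0, -0.25, 0, 85, -190, 0, 0, 0]'

```text
t: 13.95
eef_pos: [557.8, -72.6, 269.9]
tcp_rot: [-3.14, 0.0, 1.378]
ft_force: [-0.4, -0.0, -0.4]
opening: 0.376
```

```bash
python3 - <<'E'
from h import *
s=env.state(); c=cal('wrist'); im,d=env.read_camera('wrist'); save('w10',im)
print(s['t'],s['eef_pos'],s['ft_force'])
P=cloud('wrist',d,c)
fx=np.array([.981,-.193]);fy=np.array([.193,.981]);C=np.array([475.1,-56.2])
q=(P[...,:2]-C); X=q@fx; Y=q@fy; Z=P[...,2]
m=(Z<58)&(Z>0)&(abs(X)<56)&(abs(Y)<18); print(m.sum(),np.percentile(Z[m],[1,25,50,75,99]))
r=(Z>24)&(Z<48)&(abs(X)<56)&(abs(Y)<14)
print('roller',r.sum(),np.percentile(X[r],[1,50,99]),np.percentile(Y[r],[1,50,99]),np.percentile(Z[r],[1,50,99]),cv2.minAreaRect(P[r][:,:2].astype(np.float32)))
k=(Z>60)&(Z<90)&(im.max(-1)<60)&(np.hypot(P[...,0]-439,P[...,1]+232)<50); print('knob',k.sum(),cv2.minAreaRect(P[k][:,:2].astype(np.float32)) if k.any() else '')
E
```

```text
13.95 [557.75025743 -72.62221545 269.94800888] [-0.41748024 -0.04492494 -0.41276058]
2917 [ 9.09724558 19.80312353 31.62201593 33.96440131 49.38498786]
roller 1705 [-51.93411235  -2.55342074  51.555676  ] [-12.28402527  -0.0920874   12.05170344] [24.44002211 32.78154408 47.44867403] ((474.7264404296875, -55.911685943603516), (27.88616371154785, 106.44451141357422), 79.10616302490234)
knob 639 ((440.85845947265625, -231.23928833007812), (13.379782676696777, 40.94347381591797), 79.45370483398438)
```

View pics/w10.png

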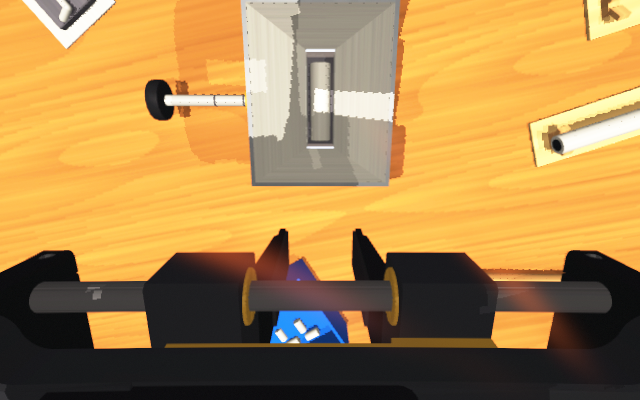

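The roller's top stands at 34 mm, so it is on the well floor. It is centred and lies along the feeder's x, at (320,102) in the picture. The knob is 178 mm from the feeder's centre against 179 mm expected. I hand in.

```bash
python3 - <<'E'
from h import *
print(env.job_done()); print(env.state()['t'])
E
```

```text
the job is handed in; nothing more can be done
None
the job is handed in; nothing more can be done
```

The job is done and handed in at about 14 s, with no verdict reported. I pushed the rod in by its knob with shut fingers until it snapped to the middle click and let it go. Then I gripped the short roller, turned it along the throat and released it level just inside the hopper, and it fell through the gate.

My last checks, from the wrist camera with the gripper clear of everything:
- **Roller:** it lies on the well floor, with its top 34 mm above the bench as expected. It is centred to about 3 mm and lies along the feeder's x. Its outline merged with the well's walls in the depth picture, so I could not measure its length or angle on its own.
- **Rod:** the knob's centre is 178 mm from the feeder's centre, against 179 mm expected at the middle click. It moved 30.7 mm during the push.
- **Bystanders:** the arm kept clear of all of them, and no contact forces showed other than at the knob and the roller. I did not measure their positions again at the end.

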